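# Load the paper roll and set the side guide

### The arm

A 6-joint arm with a two-finger parallel gripper is mounted at the origin on a cart in front of the work surface, level with it; the furniture and walls round the work are solid. World frame = base frame: x ahead of the robot, y to its left, z up, the work surface at z = 0. Lengths are in mm, angles in rad, forces in N, time in s.
With the tool pointing down it reaches from about 275 to 1000 mm from the base axis. Payload 8.4 kg.
Tool frame: the origin (TCP) lies midway between the tips of the shut fingers; the grasp point (between the pads) lies 19 mm behind it; z points along the fingers, y is the line along which they close (so a half turn about z gives the same grasp; the last joint's range is limited). The gripper opens to 85 mm and grips with 20 to 120 N. Pads are 22 mm wide; open, the fingers measure 114 mm over their backs; the gripper's body (76 mm by 85 mm) begins 54 mm behind the grasp point. The pads swing forward as they close: fully open they stand 13 mm farther back than shut.
Start: joints at [-1.234, 0.353, 1.633, -0, 1.155, -0.002], TCP at [207.721, -589.474, 205.181] pointing down, gripper open.
Joint ranges: [-2.63, 2.63], [-0.92, 2.1], [0.06, 2.66], [-1.3, 4.44], [0, 2.69], [-3.02, 3.02]. Speed limits (rad/s): [2.22, 2.22, 2.79, 3.14, 3.14, 3.14].

### API

Orientations are given as [roll, pitch, yaw] about the fixed x, y, z axes, in that order (R = Rz(yaw) Ry(pitch) Rx(roll)).
In Python, from rig import monitor, imaging, r gives the robot as it stands.
- The arm moves only by the tool drive_tool, never from a script. Its argument "plan" is a list of rows, each an object of numbers: "x", "y", "z": the shift along the tool's x, y, z in units of 50 mm (1.0 is 50 mm); "ax", "ay", "az": the turn, a rotation vector about the tool's x, y, z in units of 6 degrees (1.0 is 6 degrees); "hand": the finger opening in mm, from 0 to 85.4. In form: [{"x": .., "y": .., "z": .., "ax": .., "ay": .., "az": .., "hand": ..}, ...]. A call has 1 to 8 rows; each row is the pose to reach, as a shift and turn from the pose commanded when the call began, along the tool's axes at that moment; what a row does not reach only later rows make up. A row lasts 1/10 s, in which the tool goes at most 50 mm and 8.59 degrees, less where a joint would pass 70% of its speed; a pose out of reach is approached as far as the arm can. A call with a gripper value outside its range is refused whole. The fingers move at their own pace and stop on an object; "grip_force" is the grip in N (left out, the last holds). Time passes only in rows, so rows that repeat a pose let the fingers close. It gives the time, the measured TCP pose, the force, the opening and the grip force at its end, in the units of the state.
- monitor.sense(): the state, without advancing time (a new reading comes with each control period).
- imaging.grab_frame(name): name is "scene" or "top" or "wrist"; returns the picture (480x640x3 uint8, red, green, blue); there is no depth.
- imaging.camera_info(name): a dict with "mtx" (3x3 intrinsics, pixels), "dist" ([k1, k2, p1, p2, k3] as OpenCV has them; the pictures are not rectified), "R" (3x3) and "t" (3): a world point X has camera coordinates R X + t. Camera axes: x right, y down, z forward; pixel columns grow to the right and rows downward; lengths in mm; the calibration is good to about 2 mm. A picture is of the moment at which its call begins: read the wrist's pose just before it. camera_info takes no time and is no camera call; for the wrist camera it gives the pose at the moment of the call.
- r.sign_off(): hands the job in; it is judged then, once.
The state is a dict: "clock": time; "qpos": joint angles; "qvel": joint speeds; "joint_efforts": joint torques, N m; "eef_pos": TCP position; "tcp_rot": TCP orientation; "contact_force": force on the tool from outside, world axes, zero at the start; "wrist_torque": the same for the moment, N m; "opening": opening from 0.0 (shut) to 1.0 (fully open); "grasp_force": force on a finger pad.
Only numpy, scipy, OpenCV 4.12 (cv2) and the standard library are available. Lean on these libraries where they do the work, as an engineer would, in place of code of your own. Each camera call takes 0.05 s, during which the arm holds its last target. There are 200 camera calls.

### The job

Lay the loose paper roll on the two rods of the grey roll stand, between its two side plates, and let go. Then take the orange tab and slide the black side guide in until you feel the roll go tight against the opposite plate - gently, the roll's edge must not be crushed - and back the guide off about 3 mm, so that the roll can turn freely but not wander. Leave the other things on the desk alone.

Things in the scene. Friction and masses are not known exactly. Their poses are not given: they have to be found in the camera images.
- roll_stand: Low grey desktop stand for paper rolls; it stays put. Base 150 (x) by 224 (y) mm, top 11 mm above the desk, reaching from y = -80 to +144 mm; origin at desk height under the roll bay. Two fixed 12 mm steel rods along its y at x = -22 and +22 mm, tops at z = 28 mm, from y = -64 to +78 mm. A toothed tear bar, 33 mm high, runs along the front at x = -78 mm.
- bay (a point): Where the axis of a 58 mm roll lies when it rests on both rods: x = 0, y = 0, z = 49 mm of the stand; axes as the stand's (y along rods and track). Side plates 50 mm wide, tops at z = 79 mm, stand across the bay: a fixed grey one at the -y end, the black side guide at the +y end.
- plate_middle (a point): A point fixed in the stand at y = -38 mm, z = 49 mm: the middle of the range in which the grey fixed plate may be clamped. The plate's inner face, which stops the roll, is anywhere from 7 mm nearer the -y end to 7 mm nearer the bay than this point; its exact place is not reported and must be felt. Axes as the stand's.
- roll_center (a point): Centre of the loose white paper roll that lies on its side on the desk at the left (the spare roll that stands upright is not to be used). The point's z axis is the roll's axis, either way round.
- paper_roll: The loose white paper roll, diameter 58 mm, width 57 mm, about 0.11 kg, practically rigid; origin at the centre of one end face, z axis along the roll's axis (horizontal while it lies). It can roll when pushed. Pinch it across its diameter from above.
- side_guide (a joint): How far the black side guide is slid in, in m: 0 is fully out (its face at y = +62 mm of the stand), growing towards the stand's -y, up to 0.062. Starts at 0 to 0.012. It drags with about 2.5 N all along and stays where left. The roll goes tight between 0.036 and 0.050; there the force climbs steeply, several N per mm. Over 20 N crushes the roll's edge.
- guide_face (a point): Middle of the guide's flat inner face, the one that meets the roll, 50 mm above the desk. Axes as the stand's: y points outward, along the track, away from the roll.
- guide_grip (a point): Grip point in the guide's orange upright tab: tab 24 mm wide in the stand's x, 12 mm thick in its y, top at z = 88 mm; the point is at z = 72 mm, 59 mm outward (+y) of the guide face. The tab stands 48 mm outward of the guide's plate and can be pinched from above either way. Axes as the stand's.
- tasting_glass: Clear stemmed tasting glass, 63 mm wide, 155 mm tall, at the back; origin at the centre of its foot. Leave alone.
- glue_stick: Upright yellow glue stick with blue cap, 28 mm wide, 84 mm tall; origin under its centre. Leave alone.
- label_carton: White carton with label cards, 62 x 85 x 105 mm; origin under its centre. Leave alone.
- date_stamp: Black and red self-inking stamp, 34 x 52 x 78 mm; origin under its centre. Leave alone.
- spare_roll: Spare paper roll standing upright, 58 mm wide, 57 mm tall; origin under its centre. Leave alone.
There are look-alikes about, which are no part of the job. What is shaped like the paper_roll but green is not meant.

How it is judged (in metres and radians):
On the way, in this order (a step that is already met when the one before it is completed fails the run):
1. the roll lies on both rods between the side plates, let go (x of roll_center in the frame of roll_stand between -0.005 and 0.005 m and z of roll_center in the frame of roll_stand between 0.045 and 0.0535 m and y of roll_center in the frame of roll_stand between -0.025 and 0.034 m and angle between the z axis of paper_roll and the y axis of roll_stand, either way round below 0.12 rad and contact force between the fingers and paper_roll below 0.1 N and linear speed of paper_roll below 0.03 m/s), for 0.3 s.
2. the guide presses the roll tight against the opposite plate, with 3 N or more, the roll still and not held by the fingers (x of roll_center in the frame of roll_stand between -0.005 and 0.005 m and z of roll_center in the frame of roll_stand between 0.045 and 0.0535 m and y of roll_center in the frame of roll_stand between -0.025 and 0.034 m and angle between the z axis of paper_roll and the y axis of roll_stand, either way round below 0.12 rad and contact force between side_guide and paper_roll above 3 N and contact force between the fingers and paper_roll below 0.1 N and linear speed of paper_roll below 0.02 m/s), for 0.1 s.
At the end, for the whole second after the job is handed in: The roll lies on both rods between the side plates (axis within 5 mm of the middle and 0.12 rad of the track), at rest; the guide is at rest off the roll, its face 1 to 6 mm from the roll's end (x of roll_center in the frame of roll_stand between -0.005 and 0.005 m and z of roll_center in the frame of roll_stand between 0.045 and 0.0535 m and y of roll_center in the frame of roll_stand between -0.025 and 0.034 m and angle between the z axis of paper_roll and the y axis of roll_stand, either way round below 0.12 rad and (z of guide_face in the frame of roll_center between 0.0295 and 0.0345 m or z of guide_face in the frame of roll_center between -0.0345 and -0.0295 m) and contact force between side_guide and paper_roll below 0.1 N and linear speed of paper_roll below 0.01 m/s and velocity of joint side_guide between -0.005 and 0.005 m/s); the robot touches nothing.
It fails at once if the guide presses the roll with more than 20 N (contact force between side_guide and paper_roll above 20 N).
It fails at once if one of the other loose things (glass, glue stick, label carton, date stamp, spare roll) is moved more than 15 mm (distance of any of tasting_glass, glue_stick, label_carton, date_stamp, spare_roll from where it was at the start of the episode above 0.015 m).
It also fails if it takes over 67 s, if anything falls off the work surface, if the arm or the gripper's body presses on something with over 40 N, if the wrist force passes 120 N, or if a joint passes its speed limit or range.

## Working session

There is one attempt and no reset: what is moved stays moved. The work goes in short steps, Python scripts to look and compute and a tool call to move; the robot and the scene stay as the last step left them, time stands still between calls to the robot, and variables do not carry over. Pictures are saved under pics/ and viewed, at most 10 in all, crops included, and the job is handed in when it is done.

Besides the shell and the picture viewer there is one more tool, called after "Call:" as a command line: name --argument value ..., lists and objects as JSON in quotes. drive_tool: Moves the arm, as the interface text tells. Its arguments: {"type":"object","properties":{"plan":{"type":"array","items":{"type":"object","properties":{"x":{"type":"number"},"y":{"type":"number"},"z":{"type":"number"},"ax":{"type":"number"},"ay":{"type":"number"},"az":{"type":"number"},"hand":{"type":"number"}}}},"grip_force":{"type":"number"}},"required":["plan"]}

```bash
mkdir -p pics; ls
cat > h.py <<'E'
import numpy as np, cv2, json
from rig import monitor, imaging, r
from scipy.spatial.transform import Rotation as Ro
def info(n):
    c=imaging.camera_info(n); return {k:np.array(v,float) for k,v in c.items() if k in('mtx','dist','R','t')}
def ray(c,px):
    u=cv2.undistortPoints(np.array(px,float).reshape(-1,1,2),c['mtx'],c['dist']).reshape(-1,2)
    d=np.c_[u,np.ones(len(u))]@c['R']; return -c['R'].T@c['t'], d/np.linalg.norm(d,axis=1)[:,None]
def atz(c,px,z):
    o,d=ray(c,px); return o+d*((z-o[2])/d[:,2])[:,None]
def tri(cs,pxs):
    A=np.zeros((3,3));b=np.zeros(3);L=[]
    for c,p in zip(cs,pxs):
        o,d=ray(c,p);d=d[0];P=np.eye(3)-np.outer(d,d);A+=P;b+=P@o;L.append((o,P))
    x=np.linalg.solve(A,b); return x,[np.linalg.norm(P@(x-o)) for o,P in L]
def proj(c,X):
    return cv2.projectPoints(np.array(X,float).reshape(-1,1,3),cv2.Rodrigues(c['R'])[0],c['t'],c['mtx'],c['dist'])[0].reshape(-1,2)
def save(n,f):
    im=imaging.grab_frame(n); cv2.imwrite('pics/'+f,im[:,:,::-1]); return im
E
python3 - <<'E'
from h import *
for n in('scene','top'):
    save(n,n+'0.png'); c=info(n); print(n,-c['R'].T@c['t'],c['R'][2])
s=monitor.sense();print(s)
E
```

```text
pics
scene [-93.15471626 552.26414315 824.88967681] [ 0.57945337 -0.45859348 -0.67374017]
top [ 440.32646308   70.10356314 1278.14434553] [ 0.05965164 -0.02307628 -0.99795249]
{'clock': 0.1, 'qpos': array([-1.23439473e+00,  3.53589985e-01,  1.63405975e+00, -1.24279583e-05,
        1.15520323e+00, -2.38562904e-03]), 'qvel': array([-0.00027172, -0.00044585, -0.00197032,  0.0005251 , -0.00037648,
       -0.00104833]), 'joint_efforts': array([-3.80449865e-04, -6.06355619e+01, -3.42817461e+01, -2.09575574e-04,
        3.85384497e-03,  6.66762560e-06]), 'eef_pos': array([ 207.56665051, -589.03616763,  204.52985185]), 'tcp_rot': array([-3.14033232e+00,  8.35705150e-06,  3.38792256e-01]), 'contact_force': array([-0.357583  ,  0.47085326, -0.18553003]), 'wrist_torque': array([ 0.00659262, -0.02298586,  0.06758094]), 'grasp_force': 0.0, 'opening': 0.9995864822872325}
```

View pics/scene0.png

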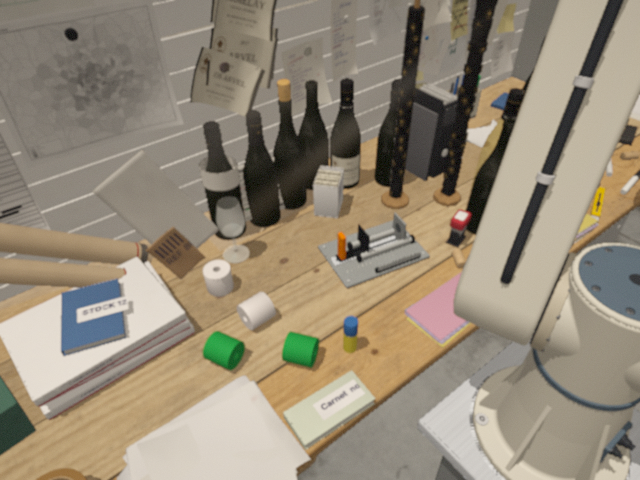

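View pics/top0.png

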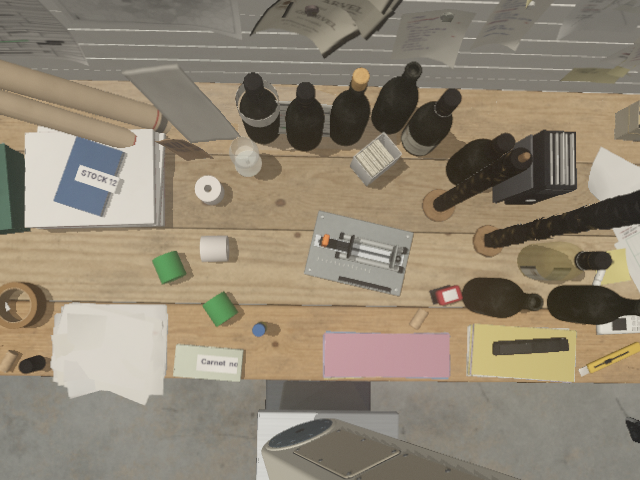

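Candidates for the roll: white lying roll, top (214,249) / scene (257,311) — the one wanted; green lying rolls, top (169,267), (220,309) / scene (224,350), (301,349) — decoys; upright white spare roll, top (208,190) / scene (218,278). I choose the white lying one. The stand is at top (359,254), orange tab at top (324,240) / scene (341,246).

Run:
```python
from h import *
t=cv2.imread('pics/top0.png');s=cv2.imread('pics/scene0.png')
def cr(im,x,y,w,h,f): return cv2.resize(im[y:y+h,x:x+w],None,fx=f,fy=f,interpolation=cv2.INTER_CUBIC)
a=cr(t,300,205,120,100,4); b=cr(t,190,225,50,50,6);c=cr(s,315,205,120,100,4);d=cr(s,230,285,50,50,6)
out=np.zeros((800,800,3),np.uint8)
out[:400,:480]=a;out[:300,480:780]=b;out[400:,:480]=c;out[400:700,480:780]=d
cv2.imwrite('pics/crop1.png',cv2.resize(out,(600,600),interpolation=cv2.INTER_AREA))
```

```text
(no output)
```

View pics/crop1.png

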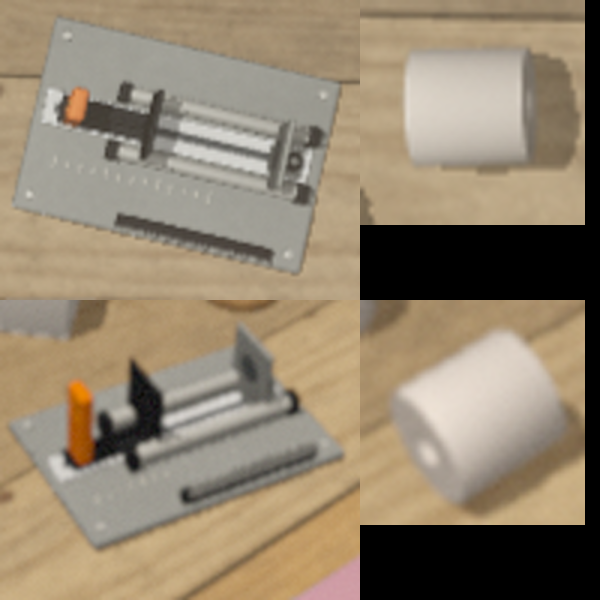

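The crop shows the white lying roll (axis nearly along world y, top centre ≈ (214,249)), and the stand with its orange tab at the +y end and grey fixed plate at the far right end.

```bash
cat > fit.py <<'E'
from h import *
from scipy.optimize import least_squares
T=info('top');S=info('scene')
# stand corners: [xs,ys,11]
C=np.array([[75,144,11],[75,-80,11],[-75,-80,11],[-75,144,11]],float)
def W(p,X): 
    c,s=np.cos(p[2]),np.sin(p[2]); X=np.asarray(X,float); return np.c_[p[0]+c*X[:,0]-s*X[:,1],p[1]+s*X[:,0]+c*X[:,1],X[:,2]]
pt=np.array([[318.3,210.7],[413.7,233.3],[399.7,296],[304.3,274.3]])
ps=np.array([[318.3,246.7],[430,256.7],[347.7,287.7]])
f=lambda p:np.r_[(proj(T,W(p,C))-pt).ravel(),(proj(S,W(p,C[[0,2,3]]))-ps).ravel()]
q=least_squares(f,[500,-50,-.2]); print('stand',q.x,np.round(f(q.x),1))
print('tab top tri',tri([T,S],[[326,234.5],[341,233.5]]))
def hull(c,p):
    a=np.linspace(0,2*np.pi,40);ax=np.array([np.cos(p[2]),np.sin(p[2]),0]);n=np.array([-ax[1],ax[0],0])
    X=np.array([[p[0],p[1],p[3]]+s*28.5*ax+29*(np.cos(t)*n+np.sin(t)*np.array([0,0,1])) for s in(-1,1) for t in a])
    return cv2.convexHull(proj(c,X).astype(np.float32))
def mask(c,im,lo):
    hsv=cv2.cvtColor(im,cv2.COLOR_BGR2HSV); return ((hsv[...,1]<45)&(hsv[...,2]>lo)).astype(np.uint8)
ims={'t':cv2.imread('pics/top0.png'),'s':cv2.imread('pics/scene0.png')}
px={}
for k,c,seed in(('t',T,(249,214)),('s',S,(311,257))):
    m=mask(c,ims[k],110); n,l=cv2.connectedComponents(m); m=(l==l[seed]).astype(np.uint8); px[k]=m; print(k,m.sum(),cv2.boundingRect(m))
def cost(p):
    e=0
    for k,c in(('t',T),('s',S)):
        h=np.zeros((480,640),np.uint8); 
        h=np.zeros((480*4,640*4),np.uint8);cv2.fillConvexPoly(h,np.round((hull(c,p)*4+1.5)).astype(int),255)
        h=cv2.resize(h,(640,480),interpolation=cv2.INTER_AREA)/255.
        e+=np.abs(h-px[k]).sum()
    return e
from scipy.optimize import minimize
g=atz(T,[[214,249]],29)[0]
b=minimize(cost,[g[0],g[1],np.pi/2,29],method='Nelder-Mead',options=dict(initial_simplex=[[g[0],g[1],1.5,29],[g[0]+8,g[1],1.5,29],[g[0],g[1]+8,1.5,29],[g[0],g[1],1.7,29],[g[0],g[1],1.5,35]]))
print('roll',b.x,b.fun)
c=info('wrist');s=monitor.sense();Rt=Ro.from_euler('xyz',s['tcp_rot']).as_matrix()
print('wristcam in tool',Rt.T@(-c['R'].T@c['t']-s['eef_pos']),(c['R']@Rt)[2],c['mtx'][0,0])
E
python3 fit.py
```

```text
stand [ 5.01406651e+02 -9.59802986e+01 -2.08682895e-01] [-0.3 -0.2 -0.1 -0.6 -0.2  0.9 -1.1  0.4 -0.3 -0.9  1.6 -1.3 -0.2 -0.4]
tab top tri (array([542.63231201,  12.45719191,  84.30755691]), [np.float64(1.7097154716586513), np.float64(1.7097154716585519)])
t 715 (200, 236, 29, 26)
s 898 (237, 292, 38, 38)
roll [513.06016789 260.08817073   1.59372169  32.42809644] 125.14509803921568
wristcam in tool [  72.24417516   -0.35199339 -168.90129506] [-2.85327447e-01 -6.96851143e-04  9.58429842e-01] 427.37636251262404
```

Run:
```python
from h import *
T=info('top');S=info('scene')
for n,a,b in(('candle1',[437,206],[395,201]),('candle2',[486,240],[447,197]),('stamp',[445,296],[457,240]),('bottle',[478,295],[481,228]),('glass',[245,170],[236,254]),('spare',[208,195],[218,290]),('glue',[261,333],[350,350])):
    print(n,atz(T,[a],0)[0].round(),atz(S,[b],0)[0].round())
print(atz(T,[[326,236],[324,240],[262,381]],88).round(), atz(S,[[341.5,233.5]],88))
```

```text
candle1 [ 622. -246.    0.] [ 624. -248.    0.]
candle2 [ 545. -361.    0.] [ 548. -370.    0.]
stamp [ 415. -266.    0.] [ 417. -257.    0.]
bottle [ 418. -342.    0.] [ 409. -339.    0.]
glass [697. 199.   0.] [714. 193.   0.]
spare [637. 282.   0.] [639. 283.   0.]
glue [325. 154.   0.] [335. 158.   0.]
[[540.  14.  88.]
 [532.  18.  88.]
 [232. 144.  88.]] [[537.60147955  13.03164016  88.        ]]
```

```bash
cat > go.py <<'E'
import sys
from h import *
def step(pos,yaw,frm=None):
    s=monitor.sense(); p,R=frm if frm else (s['eef_pos'],Ro.from_euler('xyz',s['tcp_rot']).as_matrix())
    R2=Ro.from_euler('xyz',[np.pi,0,yaw]).as_matrix()
    d=R.T@(np.array(pos)-p)/50; v=np.degrees(Ro.from_matrix(R.T@R2).as_rotvec())/6
    print('xyz',d.round(3),'turn',v.round(3),'dist',np.linalg.norm(d).round(2)); return (np.array(pos,float),R2)
a=[float(v) for v in sys.argv[1:]]; f=None
for i in range(0,len(a),4): f=step(a[i:i+3],a[i+3],f)
E
python3 go.py 120 -350 330 0.339 390 -70 330 1.362
```

```text
xyz [-0.063 -5.094 -2.503] turn [-0.012  0.    -0.002] dist 5.68
xyz [ 6.955 -3.486 -0.   ] turn [-0.     0.    -9.769] dist 7.78
```

Call:
drive_tool --plan '[{"x":-0.06,"y":-5.1,"z":-2.5,"hand":85},{"x":-0.06,"y":-5.1,"z":-2.5},{"x":-0.06,"y":-5.1,"z":-2.5},{"x":-0.06,"y":-5.1,"z":-2.5},{"x":-0.06,"y":-5.1,"z":-2.5},{"x":-0.06,"y":-5.1,"z":-2.5},{"x":-0.06,"y":-5.1,"z":-2.5},{"x":-0.06,"y":-5.1,"z":-2.5}]'

```text
invalid input
```

Call:
drive_tool --plan '[{"x":6.95,"y":-3.5,"az":-9.8},{"x":6.95,"y":-3.5,"az":-9.8},{"x":6.95,"y":-3.5,"az":-9.8},{"x":6.95,"y":-3.5,"az":-9.8},{"x":6.95,"y":-3.5,"az":-9.8},{"x":6.95,"y":-3.5,"az":-9.8},{"x":6.95,"y":-3.5,"az":-9.8},{"x":6.95,"y":-3.5,"az":-9.8}]'

```text
invalid input
```

```bash
python3 go.py 505 -70 230 1.362 480 180 230 1.594; python3 -c "
from h import *
print(monitor.sense()['eef_pos'],monitor.sense()['tcp_rot'])"
```

```text
xyz [ 9.061 -7.814 -0.5  ] turn [-1.100e-02 -6.000e-03 -9.771e+00] dist 11.98
xyz [ 4.788 -1.526 -0.   ] turn [ 0.     0.    -2.215] dist 5.02
[ 207.56665051 -589.03616763  204.52985185] [-3.14033232e+00  8.35705150e-06  3.38792256e-01]
```

Call:
drive_tool --plan '[{"x":-0.06,"y":-5.1,"z":-2.5,"ax":0,"ay":0,"az":0,"hand":85},{"x":-0.06,"y":-5.1,"z":-2.5,"ax":0,"ay":0,"az":0,"hand":85},{"x":-0.06,"y":-5.1,"z":-2.5,"ax":0,"ay":0,"az":0,"hand":85},{"x":-0.06,"y":-5.1,"z":-2.5,"ax":0,"ay":0,"az":0,"hand":85},{"x":-0.06,"y":-5.1,"z":-2.5,"ax":0,"ay":0,"az":0,"hand":85},{"x":-0.06,"y":-5.1,"z":-2.5,"ax":0,"ay":0,"az":0,"hand":85},{"x":-0.06,"y":-5.1,"z":-2.5,"ax":0,"ay":0,"az":0,"hand":85},{"x":-0.06,"y":-5.1,"z":-2.5,"ax":0,"ay":0,"az":0,"hand":85}]'

```text
clock: 0.9
eef_pos: [120.2, -350.1, 330.5]
tcp_rot: [3.14, 0.0, 0.339]
contact_force: [0.1, -1.0, 0.6]
opening: 0.997
grasp_force: 0.0
```

Call:
drive_tool --plan '[{"x":6.95,"y":-3.5,"z":0,"ax":0,"ay":0,"az":-9.8,"hand":85},{"x":6.95,"y":-3.5,"z":0,"ax":0,"ay":0,"az":-9.8,"hand":85},{"x":6.95,"y":-3.5,"z":0,"ax":0,"ay":0,"az":-9.8,"hand":85},{"x":6.95,"y":-3.5,"z":0,"ax":0,"ay":0,"az":-9.8,"hand":85},{"x":6.95,"y":-3.5,"z":0,"ax":0,"ay":0,"az":-9.8,"hand":85},{"x":6.95,"y":-3.5,"z":0,"ax":0,"ay":0,"az":-9.8,"hand":85},{"x":6.95,"y":-3.5,"z":0,"ax":0,"ay":0,"az":-9.8,"hand":85},{"x":6.95,"y":-3.5,"z":0,"ax":0,"ay":0,"az":-9.8,"hand":85}]'

```text
clock: 1.7
eef_pos: [392.0, -67.1, 329.1]
tcp_rot: [-3.14, -0.0, 1.371]
contact_force: [0.1, -1.4, -0.1]
opening: 0.994
grasp_force: 0.0
```

```bash
python3 go.py 505 -70 250 1.362 485 190 250 1.594
```

```text
xyz [0.391 2.228 1.58 ] turn [-0.011 -0.002  0.086] dist 2.76
xyz [ 5.004 -1.469 -0.   ] turn [ 0.     0.    -2.215] dist 5.22
```

Call:
drive_tool --plan '[{"x":0.4,"y":2.2,"z":2.6,"ax":0,"ay":0,"az":0,"hand":85},{"x":0.4,"y":2.2,"z":2.6,"ax":0,"ay":0,"az":0,"hand":85},{"x":0.4,"y":2.2,"z":2.6,"ax":0,"ay":0,"az":0,"hand":85},{"x":0.4,"y":2.2,"z":2.6,"ax":0,"ay":0,"az":0,"hand":85},{"x":0.4,"y":2.2,"z":2.6,"ax":0,"ay":0,"az":0,"hand":85},{"x":0.4,"y":2.2,"z":2.6,"ax":0,"ay":0,"az":0,"hand":85}]'

```text
clock: 2.3
eef_pos: [501.2, -72.3, 199.1]
tcp_rot: [-3.139, 0.0, 1.365]
contact_force: [-0.5, 0.6, 0.3]
opening: 0.993
grasp_force: 0.0
```

```bash
python3 - <<'E'
from h import *
import pickle
c=info('wrist'); save('wrist','w1.png'); pickle.dump(c,open('w1.pkl','wb'))
print(monitor.sense()['eef_pos'])
E
python3 go.py 485 190 200 1.594
```

```text
[501.3274668  -72.38183499 200.09644547]
xyz [ 5.070e+00 -1.392e+00  3.000e-03] turn [-0.01  -0.    -2.186] dist 5.26
```

View pics/w1.png

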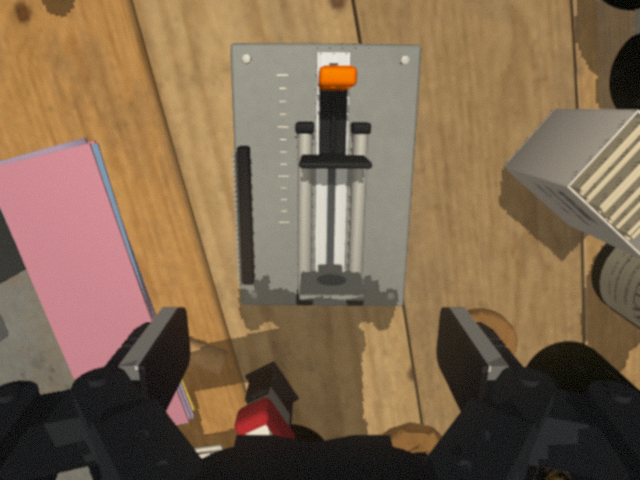

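The wrist view shows the stand: base corners at (232,44), (420,45), (403,304), (239,304), orange tab top about (338,75), guide plate top edge at y≈160, fixed plate top at y≈277. Now to the roll.

Call:
drive_tool --plan '[{"x":5.1,"y":-1.4,"z":0,"ax":0,"ay":0,"az":-2.2,"hand":85},{"x":5.1,"y":-1.4,"z":0,"ax":0,"ay":0,"az":-2.2,"hand":85},{"x":5.1,"y":-1.4,"z":0,"ax":0,"ay":0,"az":-2.2,"hand":85},{"x":5.1,"y":-1.4,"z":0,"ax":0,"ay":0,"az":-2.2,"hand":85},{"x":5.1,"y":-1.4,"z":0,"ax":0,"ay":0,"az":-2.2,"hand":85},{"x":5.1,"y":-1.4,"z":0,"ax":0,"ay":0,"az":-2.2,"hand":85},{"x":5.1,"y":-1.4,"z":0,"ax":0,"ay":0,"az":-2.2,"hand":85}]'

```text
clock: 3.05
eef_pos: [485.0, 193.4, 201.6]
tcp_rot: [3.139, -0.001, 1.598]
contact_force: [-0.1, 0.0, 0.0]
opening: 0.999
grasp_force: 0.0
```

```bash
cat > fit2.py <<'E'
from h import *
import pickle
from scipy.optimize import least_squares
c=pickle.load(open('w1.pkl','rb'));T=info('top');S=info('scene')
C=np.array([[75,144,11],[75,-80,11],[-75,-80,11],[-75,144,11]],float)
def W(p,X): 
    k,s=np.cos(p[2]),np.sin(p[2]); X=np.asarray(X,float); return np.c_[p[0]+k*X[:,0]-s*X[:,1],p[1]+s*X[:,0]+k*X[:,1],X[:,2]]
pw=np.array([[420,45],[403.5,304.5],[239,304.5],[232,44]])
f=lambda p:(proj(c,W([*p[:3]],C+[0,0,p[3]]))-pw).ravel()
q=least_squares(f,[500,-90,-.2,0]);print(q.x,f(q.x).round(1))
q=least_squares(lambda p:f([*p,0]),[500,-90,-.2]);print(q.x,f([*q.x,0]).round(1))
p=q.x
im=cv2.imread('pics/w1.png');h=cv2.cvtColor(im,cv2.COLOR_BGR2HSV)
m=((h[...,0]>5)&(h[...,0]<18)&(h[...,1]>220)&(h[...,2]>150)).astype(np.uint8);m[200:]=0;m[:,:300]=0;m[:,380:]=0
print(cv2.boundingRect(m))
print('tab w',atz(c,[[338,76]],88), 'tri',tri([c,T,S],[[338,76],[326,236],[341.5,233.5]]))
def inst(X): 
    d=np.array(X)[:2]-p[:2]; k,s=np.cos(p[2]),np.sin(p[2]); return k*d[0]+s*d[1],-s*d[0]+k*d[1]
print('tab in stand',inst(atz(c,[[338,76]],88)[0]),'guide plate top',[inst(x) for x in atz(c,[[300,157],[371,157],[300,167],[371,167]],79)])
E
python3 fit2.py
python3 - <<'E'
from h import *
import pickle
c=info('wrist'); save('wrist','w2.png'); pickle.dump(c,open('w2.pkl','wb'))
s=monitor.sense();print(s['eef_pos'],s['tcp_rot'])
E
```

```text
[ 5.04098265e+02 -9.52828538e+01 -2.14350997e-01 -4.71266239e+00] [ 0.8  0.4 -1.2  0.7  2.  -0.7 -1.5 -0.5]
[ 5.04064070e+02 -9.49601439e+01 -2.14322766e-01] [ 2.2 -0.8 -0.3  2.7  1.1  1.2 -2.8 -1.8]
(320, 66, 36, 22)
tab w [[534.30406982  15.195402    88.        ]] tri (array([536.91601902,  14.3594672 ,  89.50442997]), [np.float64(2.8082168619905046), np.float64(3.2116664349824418), np.float64(0.6003346954586588)])
tab in stand (np.float64(6.119615104731054), np.float64(114.06687600228837)) guide plate top [(np.float64(-17.660680720783024), np.float64(63.03078880477948)), (np.float64(29.918303905034392), np.float64(63.498746276722464)), (np.float64(-17.658244530378944), np.float64(56.34014250240139)), (np.float64(30.219409539488943), np.float64(56.809355221466674))]
[485.02086383 191.89851464 201.24528682] [ 3.14004341e+00 -1.42635069e-04  1.59740373e+00]
```

View pics/w2.png

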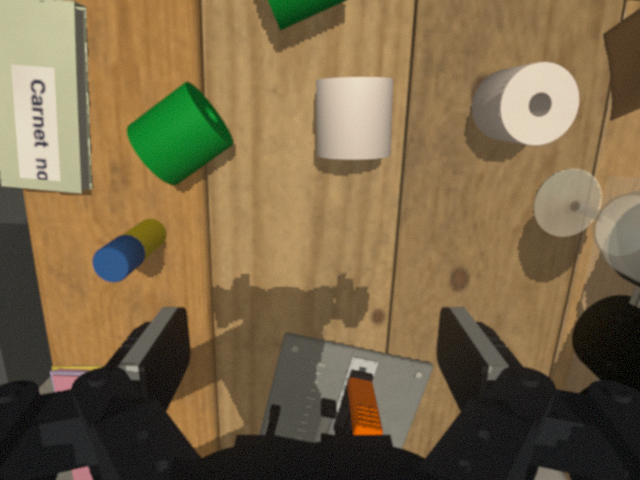

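Wrist view 2: the white roll lies at x 316–391, y 77–159, its axis vertical in the image. The green decoy is at (180,133) and the spare roll upright at (540,104). Next I refine both fits, since the roll bay seems off-centre on the base.

```bash
cat > fit3.py <<'E'
from h import *
import pickle
from scipy.optimize import minimize,least_squares
T=info('top');S=info('scene');c2=pickle.load(open('w2.pkl','rb'));c1=pickle.load(open('w1.pkl','rb'))
def hull(c,p):
    a=np.linspace(0,2*np.pi,40);ax=np.array([np.cos(p[2]),np.sin(p[2]),0]);n=np.array([-ax[1],ax[0],0])
    X=np.array([[p[0],p[1],p[3]]+s*28.5*ax+29*(np.cos(t)*n+np.sin(t)*np.array([0,0,1])) for s in(-1,1) for t in a])
    return cv2.convexHull(proj(c,X).astype(np.float32))
V=[]
for f,c,seed in(('w2',c2,(118,353)),('top0',T,(249,214)),('scene0',S,(311,257))):
    h=cv2.cvtColor(cv2.imread(f'pics/{f}.png'),cv2.COLOR_BGR2HSV)
    m=((h[...,1]<45)&(h[...,2]>100)).astype(np.uint8);_,l=cv2.connectedComponents(m);m=(l==l[seed]).astype(np.uint8);print(f,m.sum(),cv2.boundingRect(m));V.append((c,m))
def cost(p,V):
    e=0
    for c,m in V:
        h=np.zeros((1920,2560),np.uint8);cv2.fillConvexPoly(h,np.round(hull(c,p)*4+1.5).astype(int),255)
        e+=np.abs(cv2.resize(h,(640,480),interpolation=cv2.INTER_AREA)/255.-m).sum()/m.sum()
    return e
for nm,vv in(('w2',V[:1]),('w2+top',V[:2]),('all',V)):
    b=minimize(cost,[513,260,1.59,29],args=(vv,),method='Nelder-Mead',options=dict(initial_simplex=[[513,260,1.59,29],[520,260,1.59,29],[513,267,1.59,29],[513,260,1.69,29],[513,260,1.59,36]]))
    print(nm,b.x.round(3),b.fun)
g=cv2.imread('pics/w1.png',0)
for r in(190,215,240): print(r,list(g[r,290:376]))
E
python3 fit3.py
```

```text
w2 288042 (0, 0, 640, 480)
top0 715 (200, 236, 29, 26)
scene0 898 (237, 292, 38, 38)
w2 [538.071 241.57   -0.761 350.856] 0.06651113379298852
w2+top [513.475 260.823   1.628  23.411] 1.0444379106112749
all [513.888 259.671   1.61   31.186] 1.1416436456499248
190 [np.uint8(148), np.uint8(144), np.uint8(148), np.uint8(146), np.uint8(147), np.uint8(145), np.uint8(141), np.uint8(132), np.uint8(131), np.uint8(144), np.uint8(155), np.uint8(168), np.uint8(175), np.uint8(180), np.uint8(183), np.uint8(181), np.uint8(175), np.uint8(166), np.uint8(160), np.uint8(148), np.uint8(134), np.uint8(121), np.uint8(124), np.uint8(138), np.uint8(142), np.uint8(163), np.uint8(190), np.uint8(212), np.uint8(213), np.uint8(214), np.uint8(215), np.uint8(218), np.uint8(215), np.uint8(214), np.uint8(213), np.uint8(213), np.uint8(191), np.uint8(152), np.uint8(110), np.uint8(88), np.uint8(84), np.uint8(81), np.uint8(77), np.uint8(86), np.uint8(112), np.uint8(165), np.uint8(197), np.uint8(216), np.uint8(218), np.uint8(219), np.uint8(215), np.uint8(215), np.uint8(210), np.uint8(212), np.uint8(216), np.uint8(205), n
[... 2328 characters left out ...]
np.uint8(88), np.uint8(87), np.uint8(85), np.uint8(89), np.uint8(117), np.uint8(167), np.uint8(206), np.uint8(214), np.uint8(216), np.uint8(211), np.uint8(213), np.uint8(211), np.uint8(211), np.uint8(209), np.uint8(208), np.uint8(192), np.uint8(171), np.uint8(145), np.uint8(130), np.uint8(124), np.uint8(116), np.uint8(123), np.uint8(138), np.uint8(146), np.uint8(156), np.uint8(167), np.uint8(172), np.uint8(178), np.uint8(174), np.uint8(167), np.uint8(163), np.uint8(160), np.uint8(147), np.uint8(136), np.uint8(126), np.uint8(132), np.uint8(133), np.uint8(141), np.uint8(140), np.uint8(139), np.uint8(139), np.uint8(138), np.uint8(139), np.uint8(136), np.uint8(138), np.uint8(134), np.uint8(136)]
```

```bash
cat > fit4.py <<'E'
exec(open('fit3.py').read().split("V=[]")[0])
im=cv2.imread('pics/w2.png');h=cv2.cvtColor(im,cv2.COLOR_BGR2HSV)
R=h[60:175,300:405,1];th,_=cv2.threshold(R,0,255,cv2.THRESH_OTSU);print('otsu',th)
m=np.zeros((480,640),np.uint8);m[60:175,300:405]=R<th
_,l=cv2.connectedComponents(m);m=(l==l[118,353]).astype(np.uint8);print(m.sum(),cv2.boundingRect(m))
def cost(p,z=29):
    hh=np.zeros((1920,2560),np.uint8);cv2.fillConvexPoly(hh,np.round(hull(c2,[*p[:3],p[3] if len(p)>3 else z])*4+1.5).astype(int),255)
    return np.abs(cv2.resize(hh,(640,480),interpolation=cv2.INTER_AREA)/255.-m).sum()/m.sum()
I=np.array([[513,260,1.59,29],[520,260,1.59,29],[513,267,1.59,29],[513,260,1.69,29],[513,260,1.59,36]])
for k in(3,4):
    b=minimize(cost,I[0,:k],method='Nelder-Mead',options=dict(initial_simplex=I[:k+1,:k]));print('roll',b.x.round(3),b.fun)
# stand: yaw + offset; params x0,y0,yaw,b(base centre x)
k=lambda p,X:np.c_[p[0]+np.cos(p[2])*X[:,0]-np.sin(p[2])*X[:,1],p[1]+np.sin(p[2])*X[:,0]+np.cos(p[2])*X[:,1],X[:,2]]
C=np.array([[75,144,11],[75,-80,11],[-75,-80,11],[-75,144,11]],float);pw=np.array([[420,45],[403.5,304.5],[239,304.5],[232,44]])
pt=np.array([[318.3,210.7],[413.7,233.3],[399.7,296],[304.3,274.3]]);ps=np.array([[318.3,246.7],[430,256.7],[347.7,287.7]])
rods=[(-22,190,304.5),(-22,240,304),(22,190,358.3),(22,240,356.5)]
def res(p,full=True):
    B=C+[p[3],0,0]; e=(proj(c1,k(p,B))-pw).ravel()
    e2=[]
    for xs,row,col in rods:
        w=atz(c1,[[col,row]],22)[0]; d=w[:2]-p[:2]; e2.append((np.cos(p[2])*d[0]+np.sin(p[2])*d[1]-xs)*1.2)
    w=atz(c1,[[338,76]],88)[0];d=w[:2]-p[:2];e2.append(np.cos(p[2])*d[0]+np.sin(p[2])*d[1])
    e3=np.r_[(proj(T,k(p,B))-pt).ravel(),(proj(S,k(p,B[[0,2,3]]))-ps).ravel()] if full else []
    return np.r_[e,np.array(e2),e3]
for full in(False,True):
    q=least_squares(res,[500,-90,-.2,0],args=(full,));print('stand',q.x.round(3),q.fun.round(1))
E
python3 fit4.py
```

```text
otsu 81.0
6181 (316, 76, 77, 85)
roll [514.314 260.4     1.614] 0.014310140817368852
roll [514.125 260.349   1.606  29.644] 0.014508725347443623
stand [ 5.10079e+02 -9.62690e+01 -2.14000e-01 -6.15600e+00] [ 2.2 -0.8 -0.3  2.7  1.1  1.2 -2.8 -1.8  0.  -0.3  0.1  0.2 -0. ]
stand [ 5.10034e+02 -9.65900e+01 -2.13000e-01 -6.60100e+00] [ 1.4 -0.5 -0.7  2.9  0.7  1.6 -3.5 -1.2  0.  -0.4  0.1  0.2  0.  -0.4
 -1.4 -0.4 -1.4 -0.7  0.  -1.5 -0.9 -1.1 -1.4  0.6 -1.5 -1.4 -1. ]
```

```bash
python3 go.py 514.2 260.4 120 1.608 514.2 260.4 9 1.608
```

```text
xyz [1.354 0.617 1.626] turn [ 0.015 -0.001 -0.101] dist 2.2
xyz [ 0.   -0.    2.22] turn [0. 0. 0.] dist 2.22
```

Call:
drive_tool --plan '[{"x":1.35,"y":0.62,"z":1.0,"ax":0,"ay":0,"az":-0.1,"hand":85},{"x":1.35,"y":0.62,"z":1.0,"ax":0,"ay":0,"az":-0.1,"hand":85},{"x":1.35,"y":0.62,"z":1.6,"ax":0,"ay":0,"az":-0.1,"hand":85},{"x":1.35,"y":0.62,"z":1.6,"ax":0,"ay":0,"az":-0.1,"hand":85},{"x":1.35,"y":0.62,"z":2.4,"ax":0,"ay":0,"az":-0.1,"hand":85},{"x":1.35,"y":0.62,"z":3.2,"ax":0,"ay":0,"az":-0.1,"hand":85},{"x":1.35,"y":0.62,"z":3.84,"ax":0,"ay":0,"az":-0.1,"hand":85},{"x":1.35,"y":0.62,"z":3.84,"ax":0,"ay":0,"az":-0.1,"hand":85}]'

```text
clock: 3.9
eef_pos: [512.3, 256.9, 6.2]
tcp_rot: [-3.136, 0.003, 1.604]
contact_force: [-0.8, -0.1, 0.3]
opening: 0.998
grasp_force: 0.0
```

Call:
drive_tool --plan '[{"x":0,"y":0,"z":0,"ax":0,"ay":0,"az":0,"hand":70},{"x":0,"y":0,"z":0,"ax":0,"ay":0,"az":0,"hand":64},{"x":0,"y":0,"z":0,"ax":0,"ay":0,"az":0,"hand":60},{"x":0,"y":0,"z":0,"ax":0,"ay":0,"az":0,"hand":56},{"x":0,"y":0,"z":0,"ax":0,"ay":0,"az":0,"hand":50},{"x":0,"y":0,"z":0,"ax":0,"ay":0,"az":0,"hand":50},{"x":0,"y":0,"z":0,"ax":0,"ay":0,"az":0,"hand":50},{"x":0,"y":0,"z":0,"ax":0,"ay":0,"az":0,"hand":50}]' --grip_force 25

```text
clock: 4.7
eef_pos: [515.0, 260.2, 9.9]
tcp_rot: [3.14, -0.001, 1.606]
contact_force: [-2.3, -2.2, 12.3]
opening: 0.603
grasp_force: 24.4
```

Call:
drive_tool --plan '[{"x":0,"y":0,"z":0,"ax":0,"ay":0,"az":0,"hand":75},{"x":0,"y":0,"z":0,"ax":0,"ay":0,"az":0,"hand":75},{"x":0,"y":0,"z":0.1,"ax":0,"ay":0,"az":0,"hand":75},{"x":0,"y":0,"z":0.1,"ax":0,"ay":0,"az":0,"hand":60},{"x":0,"y":0,"z":0.1,"ax":0,"ay":0,"az":0,"hand":55},{"x":0,"y":0,"z":0.1,"ax":0,"ay":0,"az":0,"hand":50},{"x":0,"y":0,"z":0.1,"ax":0,"ay":0,"az":0,"hand":50},{"x":0,"y":0,"z":0.1,"ax":0,"ay":0,"az":0,"hand":50}]'

```text
clock: 5.5
eef_pos: [514.0, 259.7, 3.1]
tcp_rot: [-3.141, 0.0, 1.606]
contact_force: [-1.5, -0.1, 1.6]
opening: 0.652
grasp_force: 25.9
```

Run:
```python
from h import *
im=save('scene','s2.png')[:,:,::-1]; w=save('wrist','w3.png')[:,:,::-1]
o=np.hstack([cv2.resize(im[250:370,180:340],(400,300),interpolation=cv2.INTER_CUBIC),cv2.resize(w,(400,300),interpolation=cv2.INTER_AREA)])
cv2.imwrite('pics/c3.png',o); s=monitor.sense();print(s['eef_pos'],s['opening'],s['contact_force'])
```

```text
[514.34100984 259.82157677   3.07658039] 0.6522602416705547 [-0.233579   -0.87091806  0.82665756]
```

View pics/c3.png

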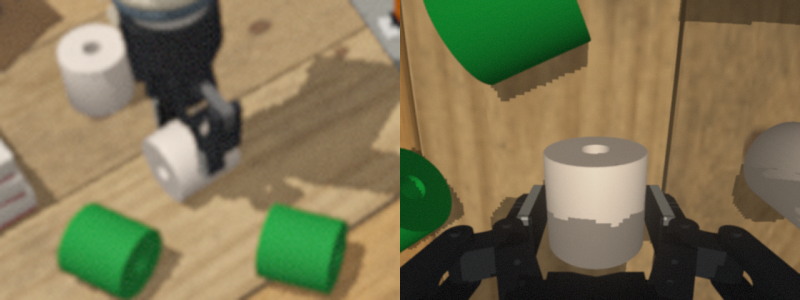

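```bash
python3 go.py 514.3 259.8 140 1.606 512.2 -86.6 140 1.358 512.2 -86.6 60 1.358
```

```text
xyz [-1.000e-03 -1.000e-03 -2.738e+00] turn [-0.001  0.001 -0.001] dist 2.74
xyz [-6.922 -0.286 -0.   ] turn [ 0.    -0.     2.368] dist 6.93
xyz [ 0.  -0.   1.6] turn [0. 0. 0.] dist 1.6
```

Call:
drive_tool --plan '[{"x":0,"y":0,"z":-0.4,"ax":0,"ay":0,"az":0,"hand":50},{"x":0,"y":0,"z":-1.0,"ax":0,"ay":0,"az":0,"hand":50},{"x":0,"y":0,"z":-1.6,"ax":0,"ay":0,"az":0,"hand":50},{"x":0,"y":0,"z":-2.2,"ax":0,"ay":0,"az":0,"hand":50},{"x":0,"y":0,"z":-2.7,"ax":0,"ay":0,"az":0,"hand":50},{"x":0,"y":0,"z":-2.7,"ax":0,"ay":0,"az":0,"hand":50}]'

```text
clock: 6.2
eef_pos: [516.8, 261.0, 141.7]
tcp_rot: [3.135, -0.003, 1.606]
contact_force: [0.1, 0.4, -1.7]
opening: 0.651
grasp_force: 26.8
```

Call:
drive_tool --plan '[{"x":-0.5,"y":0,"z":0,"ax":0,"ay":0,"az":0.3,"hand":50},{"x":-1.4,"y":-0.1,"z":0,"ax":0,"ay":0,"az":0.6,"hand":50},{"x":-2.3,"y":-0.1,"z":0,"ax":0,"ay":0,"az":0.9,"hand":50},{"x":-3.2,"y":-0.15,"z":0,"ax":0,"ay":0,"az":1.2,"hand":50},{"x":-4.1,"y":-0.2,"z":0,"ax":0,"ay":0,"az":1.5,"hand":50},{"x":-5.0,"y":-0.25,"z":0,"ax":0,"ay":0,"az":1.8,"hand":50},{"x":-5.9,"y":-0.29,"z":0,"ax":0,"ay":0,"az":2.1,"hand":50},{"x":-6.6,"y":-0.29,"z":0,"ax":0,"ay":0,"az":2.37,"hand":50}]'

```text
clock: 7.0
eef_pos: [510.6, -72.8, 137.0]
tcp_rot: [-3.141, 0.0, 1.356]
contact_force: [0.4, 0.5, -0.5]
opening: 0.649
grasp_force: 26.8
```

Call:
drive_tool --plan '[{"x":-0.2,"y":0,"z":0,"ax":0,"ay":0,"az":0,"hand":50},{"x":-0.3,"y":0,"z":0,"ax":0,"ay":0,"az":0,"hand":50},{"x":-0.3,"y":0,"z":0,"ax":0,"ay":0,"az":0,"hand":50},{"x":-0.3,"y":0,"z":0,"ax":0,"ay":0,"az":0,"hand":50},{"x":-0.3,"y":0,"z":0,"ax":0,"ay":0,"az":0,"hand":50}]'

```text
clock: 7.5
eef_pos: [508.4, -84.0, 138.1]
tcp_rot: [-3.141, -0.0, 1.359]
contact_force: [-0.2, 0.4, -1.3]
opening: 0.649
grasp_force: 26.8
```

```bash
python3 - <<'E'
from h import *
import pickle
c=info('wrist');w=save('wrist','w4.png'); pickle.dump(c,open('w4.pkl','wb'))
s=monitor.sense();print(s['eef_pos'],s['tcp_rot'])
E
python3 go.py 512.2 -86.6 60 1.358 512.2 -86.6 24 1.358
```

```text
[508.43379501 -84.09024251 138.15279781] [ 3.14156521e+00 -1.20361432e-04  1.35932397e+00]
xyz [-0.033  0.084  1.563] turn [ 0.    -0.001  0.013] dist 1.57
xyz [ 0.   -0.    0.72] turn [0. 0. 0.] dist 0.72
```

View pics/w4.png

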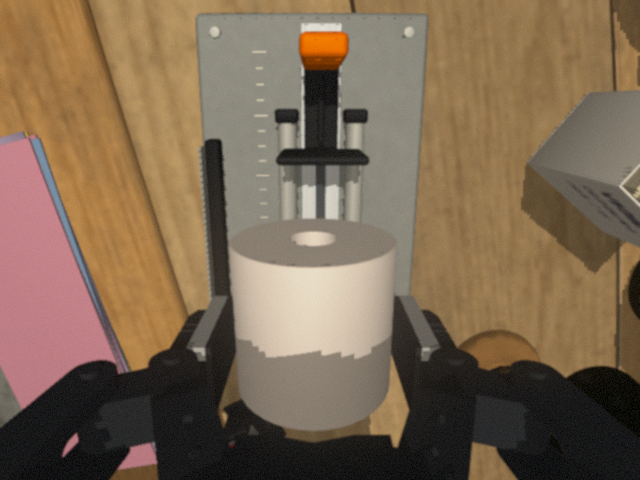

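Run:
```python
from h import *
import pickle
c=pickle.load(open('w4.pkl','rb'))
p=[510.05,-96.4,-.213]
def inst(X): 
    d=np.array(X)[:2]-p[:2]; k,s=np.cos(p[2]),np.sin(p[2]); return np.round([k*d[0]+s*d[1],-s*d[0]+k*d[1]],1)
for n,px,z in(('tab top',[[324,40]],88),('plate top face edge',[[279,160],[369,160]],79),('rods',[[288.5,190],[353,190]],22),('caps',[[287.5,115],[355,115]],27),('roll hole',[[314,238]],158),('fix',[[317,277]],79)):
    print(n,[inst(x) for x in atz(c,px,z)])
print('tcp',inst(monitor.sense()['eef_pos']))
```

```text
tab top [array([  0.2, 116.2])]
plate top face edge [array([-22.9,  58.3]), array([24.8, 58.4])]
rods [array([-21.5,  31.7]), array([22.1, 31.8])]
caps [array([-21.1,  80.7]), array([21.6, 80.8])]
roll hole [array([-4.5, 39.2])]
fix [array([-2.5, -8.2])]
tcp [-4.2 11.7]
```

Call:
drive_tool --plan '[{"x":-0.03,"y":0.08,"z":0,"ax":0,"ay":0,"az":0,"hand":50},{"x":-0.03,"y":0.08,"z":0.4,"ax":0,"ay":0,"az":0,"hand":50},{"x":-0.03,"y":0.08,"z":0.9,"ax":0,"ay":0,"az":0,"hand":50},{"x":-0.03,"y":0.08,"z":1.4,"ax":0,"ay":0,"az":0,"hand":50},{"x":-0.03,"y":0.08,"z":1.7,"ax":0,"ay":0,"az":0,"hand":50},{"x":-0.03,"y":0.08,"z":1.9,"ax":0,"ay":0,"az":0,"hand":50},{"x":-0.03,"y":0.08,"z":2.1,"ax":0,"ay":0,"az":0,"hand":50},{"x":-0.03,"y":0.08,"z":2.1,"ax":0,"ay":0,"az":0,"hand":50}]'

```text
clock: 8.35
eef_pos: [511.5, -87.3, 32.4]
tcp_rot: [-3.14, 0.0, 1.358]
contact_force: [0.2, 0.1, -1.0]
opening: 0.649
grasp_force: 26.8
```

Call:
drive_tool --plan '[{"x":0,"y":0,"z":0.06,"ax":0,"ay":0,"az":0,"hand":50},{"x":0,"y":0,"z":0.12,"ax":0,"ay":0,"az":0,"hand":50},{"x":0,"y":0,"z":0.16,"ax":0,"ay":0,"az":0,"hand":50},{"x":0,"y":0,"z":0.16,"ax":0,"ay":0,"az":0,"hand":50}]'

```text
clock: 8.75
eef_pos: [511.9, -87.4, 25.2]
tcp_rot: [3.142, -0.0, 1.358]
contact_force: [0.6, 0.6, -0.3]
opening: 0.651
grasp_force: 26.8
```

Call:
drive_tool --plan '[{"x":0,"y":0,"z":0.02,"ax":0,"ay":0,"az":0,"hand":50},{"x":0,"y":0,"z":0.04,"ax":0,"ay":0,"az":0,"hand":50},{"x":0,"y":0,"z":0.04,"ax":0,"ay":0,"az":0,"hand":50}]'

```text
clock: 9.05
eef_pos: [512.5, -87.5, 23.4]
tcp_rot: [3.141, -0.0, 1.358]
contact_force: [1.0, -0.4, 1.2]
opening: 0.649
grasp_force: 27.0
```

Call:
drive_tool --plan '[{"x":0,"y":0,"z":0.02,"ax":0,"ay":0,"az":0,"hand":50},{"x":0,"y":0,"z":0.02,"ax":0,"ay":0,"az":0,"hand":50},{"x":0,"y":0,"z":0.02,"ax":0,"ay":0,"az":0,"hand":60},{"x":0,"y":0,"z":0.02,"ax":0,"ay":0,"az":0,"hand":66},{"x":0,"y":0,"z":0.02,"ax":0,"ay":0,"az":0,"hand":74},{"x":0,"y":0,"z":0.02,"ax":0,"ay":0,"az":0,"hand":80},{"x":0,"y":0,"z":0.02,"ax":0,"ay":0,"az":0,"hand":80},{"x":0,"y":0,"z":0.02,"ax":0,"ay":0,"az":0,"hand":80}]'

```text
clock: 9.85
eef_pos: [511.8, -87.4, 22.1]
tcp_rot: [-3.141, -0.0, 1.358]
contact_force: [-1.0, -0.1, 0.7]
opening: 0.936
grasp_force: 0.0
```

Call:
drive_tool --plan '[{"x":0,"y":0,"z":-0.4,"ax":0,"ay":0,"az":0,"hand":80},{"x":0,"y":0,"z":-1.0,"ax":0,"ay":0,"az":0,"hand":80},{"x":0,"y":0,"z":-1.8,"ax":0,"ay":0,"az":0,"hand":80},{"x":0,"y":0,"z":-2.4,"ax":0,"ay":0,"az":0,"hand":80},{"x":0,"y":0,"z":-2.4,"ax":0,"ay":0,"az":0,"hand":80},{"x":0,"y":0,"z":-2.4,"ax":0,"ay":0,"az":0,"hand":80}]'

```text
clock: 10.45
eef_pos: [512.2, -87.5, 142.6]
tcp_rot: [3.14, -0.0, 1.358]
contact_force: [1.0, 0.3, 0.4]
opening: 0.932
grasp_force: 0.0
```

Run:
```python
from h import *
import pickle
c=info('wrist');w=save('wrist','w5.png')[:,:,::-1]; pickle.dump(c,open('w5.pkl','wb'))
im=save('scene','s5.png')[:,:,::-1]
o=np.hstack([cv2.resize(im[195:295,310:445],(400,300),interpolation=cv2.INTER_CUBIC),cv2.resize(w,(400,300),interpolation=cv2.INTER_AREA)])
cv2.imwrite('pics/c5.png',o)
```

View pics/c5.png

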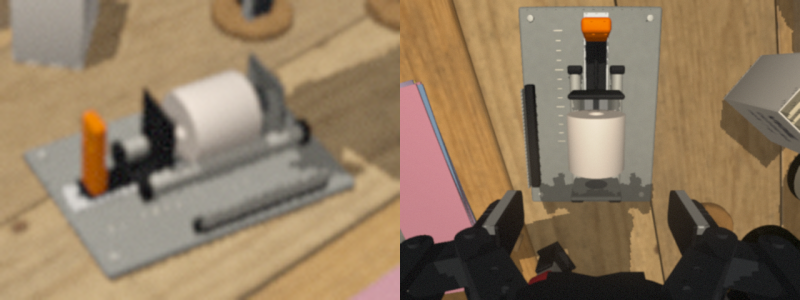

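```bash
python3 go.py 534.5 16.3 142 1.358 534.5 16.3 54 1.358
```

```text
xyz [ 2.124  0.02  -0.017] turn [-0.016  0.    -0.003] dist 2.12
xyz [ 0.   -0.    1.76] turn [0. 0. 0.] dist 1.76
```

Call:
drive_tool --plan '[{"x":0.8,"y":0.02,"z":0,"ax":0,"ay":0,"az":0,"hand":80},{"x":1.6,"y":0.02,"z":0,"ax":0,"ay":0,"az":0,"hand":80},{"x":2.12,"y":0.02,"z":0,"ax":0,"ay":0,"az":0,"hand":70},{"x":2.12,"y":0.02,"z":0,"ax":0,"ay":0,"az":0,"hand":70},{"x":2.12,"y":0.02,"z":0.6,"ax":0,"ay":0,"az":0,"hand":70},{"x":2.12,"y":0.02,"z":1.2,"ax":0,"ay":0,"az":0,"hand":70},{"x":2.12,"y":0.02,"z":1.74,"ax":0,"ay":0,"az":0,"hand":70},{"x":2.12,"y":0.02,"z":1.74,"ax":0,"ay":0,"az":0,"hand":70}]'

```text
clock: 11.35
eef_pos: [531.5, 15.3, 51.1]
tcp_rot: [-3.134, 0.002, 1.358]
contact_force: [-0.7, -1.0, -0.0]
opening: 0.821
grasp_force: 0.0
```

Call:
drive_tool --plan '[{"x":0,"y":0,"z":0,"ax":0,"ay":0,"az":0,"hand":70},{"x":0,"y":0,"z":0,"ax":0,"ay":0,"az":0,"hand":70}]'

```text
clock: 11.55
eef_pos: [536.0, 15.7, 56.1]
tcp_rot: [3.14, -0.0, 1.357]
contact_force: [0.3, 0.4, -0.4]
opening: 0.825
grasp_force: 0.0
```

Run:
```python
from h import *
import pickle
c=info('wrist');w=save('wrist','w6.png')[:,:,::-1]
s=monitor.sense();print(s['eef_pos'],s['contact_force'])
p=[510.05,-96.4,-.213]
def inst(X): 
    d=np.array(X)[:2]-p[:2]; k,q=np.cos(p[2]),np.sin(p[2]); return np.round([k*d[0]+q*d[1],-q*d[0]+k*d[1]],1)
h=cv2.cvtColor(w,cv2.COLOR_BGR2HSV)
m=((h[...,0]>4)&(h[...,0]<18)&(h[...,1]>220)&(h[...,2]>120)).astype(np.uint8)
n,l,st,ce=cv2.connectedComponentsWithStats(m);i=1+st[1:,4].argmax();print(st[i],ce[i]);x,y,W,H=st[i,:4]
print('tcp',inst(s['eef_pos']),'tab top corners', [inst(q) for q in atz(c,[[x,y],[x+W,y]],88)])
cv2.imwrite('pics/c6.png',w)
```

```text
[536.24712309  15.73472248  56.40477615] [-0.08274195 -0.22429173  0.28879057]
[ 277  272   66   63 3077] [310.37504062 308.57881053]
tcp [  1.9 115.1] tab top corners [array([-11.3, 133.9]), array([ 11.4, 133.8])]
```

View pics/c6.png

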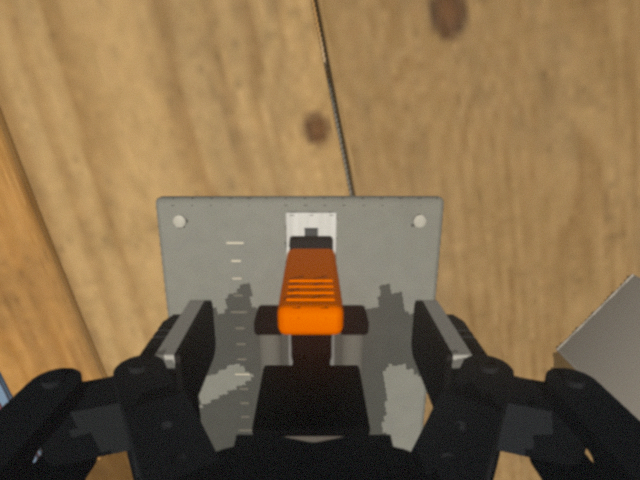

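Run:
```python
from h import *
c=info('wrist');p=[510.05,-96.4,-.213]
def inst(X): 
    d=np.array(X)[:2]-p[:2]; k,q=np.cos(p[2]),np.sin(p[2]); return np.round([k*d[0]+q*d[1],-q*d[0]+k*d[1]],1)
print([inst(q) for q in atz(c,[[310,306],[310,336],[310,321]],88)])
```

```text
[array([  0.2, 121. ]), array([  0.2, 109.1]), array([  0.2, 115.1])]
```

Call:
drive_tool --plan '[{"x":0,"y":-0.03,"z":0.04,"ax":0,"ay":0,"az":0,"hand":50},{"x":0,"y":-0.03,"z":0.04,"ax":0,"ay":0,"az":0,"hand":40},{"x":0,"y":-0.03,"z":0.04,"ax":0,"ay":0,"az":0,"hand":34},{"x":0,"y":-0.03,"z":0.04,"ax":0,"ay":0,"az":0,"hand":32}]'

```text
clock: 12.0
eef_pos: [533.9, 16.3, 53.4]
tcp_rot: [3.141, -0.0, 1.358]
contact_force: [0.7, -0.5, -0.3]
opening: 0.375
grasp_force: 0.0
```

Call:
drive_tool --plan '[{"x":0,"y":0,"z":0,"ax":0,"ay":0,"az":0,"hand":27},{"x":0,"y":0,"z":0,"ax":0,"ay":0,"az":0,"hand":24},{"x":0,"y":0,"z":0,"ax":0,"ay":0,"az":0,"hand":20},{"x":0,"y":0,"z":0,"ax":0,"ay":0,"az":0,"hand":18},{"x":0,"y":0,"z":0,"ax":0,"ay":0,"az":0,"hand":18},{"x":0,"y":0,"z":0,"ax":0,"ay":0,"az":0,"hand":18}]' --grip_force 50

```text
clock: 12.6
eef_pos: [534.9, 16.2, 53.7]
tcp_rot: [3.14, -0.0, 1.358]
contact_force: [3.9, -0.8, 5.9]
opening: 0.257
grasp_force: 49.0
```

```bash
cat > st.py <<'E'
from h import *
s=monitor.sense();p=[510.05,-96.4,-.213];k,q=np.cos(p[2]),np.sin(p[2])
d=s['eef_pos'][:2]-p[:2];f=s['contact_force']
print('t',s['clock'],'stand xy',np.round([k*d[0]+q*d[1],-q*d[0]+k*d[1],s['eef_pos'][2]],2),'F',np.round([k*f[0]+q*f[1],-q*f[0]+k*f[1],f[2]],2),'open',s['opening'],s['grasp_force'])
E
python3 st.py
```

```text
t 12.6 stand xy [  0.51 115.35  53.72] F [3.95 0.01 5.94] open 0.25737445995214175 48.96740019321442
```

Call:
drive_tool --plan '[{"x":-0.06,"y":0,"z":0,"ax":0,"ay":0,"az":0,"hand":18},{"x":-0.12,"y":0,"z":0,"ax":0,"ay":0,"az":0,"hand":18},{"x":-0.18,"y":0,"z":0,"ax":0,"ay":0,"az":0,"hand":18},{"x":-0.24,"y":0,"z":0,"ax":0,"ay":0,"az":0,"hand":18},{"x":-0.3,"y":0,"z":0,"ax":0,"ay":0,"az":0,"hand":18},{"x":-0.36,"y":0,"z":0,"ax":0,"ay":0,"az":0,"hand":18},{"x":-0.42,"y":0,"z":0,"ax":0,"ay":0,"az":0,"hand":18},{"x":-0.46,"y":0,"z":0,"ax":0,"ay":0,"az":0,"hand":18}]'

```text
clock: 13.4
eef_pos: [530.2, -5.9, 53.8]
tcp_rot: [3.139, -0.001, 1.357]
contact_force: [4.6, 2.2, 5.7]
opening: 0.258
grasp_force: 48.9
```

```bash
python3 st.py
```

```text
t 13.4 stand xy [ 0.56 92.74 53.76] F [3.99 3.08 5.7 ] open 0.2577891227667055 48.94978880882263
```

Call:
drive_tool --plan '[{"x":-0.02,"y":0,"z":0,"ax":0,"ay":0,"az":0,"hand":18},{"x":-0.04,"y":0,"z":0,"ax":0,"ay":0,"az":0,"hand":18},{"x":-0.06,"y":0,"z":0,"ax":0,"ay":0,"az":0,"hand":18},{"x":-0.08,"y":0,"z":0,"ax":0,"ay":0,"az":0,"hand":18},{"x":-0.1,"y":0,"z":0,"ax":0,"ay":0,"az":0,"hand":18}]'

```text
clock: 13.9
eef_pos: [529.2, -10.6, 53.8]
tcp_rot: [3.139, -0.001, 1.357]
contact_force: [4.8, 3.6, 5.7]
opening: 0.26
grasp_force: 48.9
```

```bash
python3 st.py
```

```text
t 13.9 stand xy [ 0.58 87.88 53.76] F [3.96 4.55 5.68] open 0.2595032158236591 48.94928812980652
```

Call:
drive_tool --plan '[{"x":-0.01,"y":0,"z":0,"ax":0,"ay":0,"az":0,"hand":18},{"x":-0.02,"y":0,"z":0,"ax":0,"ay":0,"az":0,"hand":18},{"x":-0.03,"y":0,"z":0,"ax":0,"ay":0,"az":0,"hand":18}]'

```text
clock: 14.2
eef_pos: [528.9, -12.1, 53.8]
tcp_rot: [3.139, -0.001, 1.357]
contact_force: [4.4, 2.9, 5.3]
opening: 0.257
grasp_force: 48.9
```

```bash
python3 st.py
```

```text
t 14.2 stand xy [ 0.57 86.37 53.76] F [3.64 3.74 5.26] open 0.25695110225585444 48.94900381565094
```

Call:
drive_tool --plan '[{"x":-0.01,"y":0,"z":0,"ax":0,"ay":0,"az":0,"hand":18},{"x":-0.02,"y":0,"z":0,"ax":0,"ay":0,"az":0,"hand":18},{"x":-0.03,"y":0,"z":0,"ax":0,"ay":0,"az":0,"hand":18}]'

```text
clock: 14.5
eef_pos: [528.6, -13.5, 53.8]
tcp_rot: [3.139, -0.001, 1.357]
contact_force: [5.1, 2.7, 4.8]
opening: 0.26
grasp_force: 48.9
```

```bash
python3 st.py
```

```text
t 14.5 stand xy [ 0.56 84.9  53.75] F [4.39 3.67 4.8 ] open 0.25990382789499555 48.94956707954407
```

Call:
drive_tool --plan '[{"x":-0.01,"y":0,"z":0,"ax":0,"ay":0,"az":0,"hand":18},{"x":-0.02,"y":0,"z":0,"ax":0,"ay":0,"az":0,"hand":18}]'

```text
clock: 14.7
eef_pos: [528.4, -14.5, 53.7]
tcp_rot: [3.139, -0.001, 1.357]
contact_force: [3.2, 3.5, 5.4]
opening: 0.255
grasp_force: 48.9
```

Call:
drive_tool --plan '[{"x":0,"y":0,"z":0,"ax":0,"ay":0,"az":0,"hand":18}]'

```text
clock: 14.8
eef_pos: [528.3, -14.6, 53.8]
tcp_rot: [3.139, -0.001, 1.357]
contact_force: [4.0, 2.2, 5.0]
opening: 0.258
grasp_force: 48.9
```

Call:
drive_tool --plan '[{"x":-0.01,"y":0,"z":0,"ax":0,"ay":0,"az":0,"hand":18},{"x":-0.02,"y":0,"z":0,"ax":0,"ay":0,"az":0,"hand":18}]'

```text
clock: 15.0
eef_pos: [528.1, -15.5, 53.8]
tcp_rot: [3.139, -0.001, 1.357]
contact_force: [4.5, 1.4, 5.0]
opening: 0.257
grasp_force: 48.9
```

Call:
drive_tool --plan '[{"x":-0.01,"y":0,"z":0,"ax":0,"ay":0,"az":0,"hand":18},{"x":-0.02,"y":0,"z":0,"ax":0,"ay":0,"az":0,"hand":18}]'

```text
clock: 15.2
eef_pos: [527.9, -16.5, 53.7]
tcp_rot: [3.139, -0.001, 1.357]
contact_force: [5.5, 2.8, 5.4]
opening: 0.26
grasp_force: 48.9
```

Call:
drive_tool --plan '[{"x":-0.01,"y":0,"z":0,"ax":0,"ay":0,"az":0,"hand":18},{"x":-0.02,"y":0,"z":0,"ax":0,"ay":0,"az":0,"hand":18}]'

```text
clock: 15.4
eef_pos: [527.7, -17.5, 53.7]
tcp_rot: [3.139, -0.001, 1.357]
contact_force: [4.4, 2.4, 5.5]
opening: 0.259
grasp_force: 49.0
```

Call:
drive_tool --plan '[{"x":-0.01,"y":0,"z":0,"ax":0,"ay":0,"az":0,"hand":18},{"x":-0.02,"y":0,"z":0,"ax":0,"ay":0,"az":0,"hand":18}]'

```text
clock: 15.6
eef_pos: [527.5, -18.4, 53.7]
tcp_rot: [3.139, -0.001, 1.357]
contact_force: [4.4, 1.1, 5.3]
opening: 0.261
grasp_force: 49.0
```

Call:
drive_tool --plan '[{"x":-0.01,"y":0,"z":0,"ax":0,"ay":0,"az":0,"hand":18},{"x":-0.02,"y":0,"z":0,"ax":0,"ay":0,"az":0,"hand":18}]'

```text
clock: 15.8
eef_pos: [527.5, -18.5, 53.8]
tcp_rot: [3.139, -0.003, 1.357]
contact_force: [5.2, 10.7, 4.5]
opening: 0.258
grasp_force: 48.9
```

Call:
drive_tool --plan '[{"x":0,"y":0,"z":0,"ax":0,"ay":0,"az":0,"hand":18}]'

```text
clock: 15.9
eef_pos: [527.5, -18.5, 53.8]
tcp_rot: [3.139, -0.003, 1.357]
contact_force: [5.4, 8.5, 5.0]
opening: 0.258
grasp_force: 48.9
```

Call:
drive_tool --plan '[{"x":-0.004,"y":0,"z":0,"ax":0,"ay":0,"az":0,"hand":18},{"x":-0.004,"y":0,"z":0,"ax":0,"ay":0,"az":0,"hand":18},{"x":-0.004,"y":0,"z":0,"ax":0,"ay":0,"az":0,"hand":18}]'

```text
clock: 16.2
eef_pos: [527.5, -18.5, 53.8]
tcp_rot: [3.139, -0.003, 1.357]
contact_force: [5.6, 9.3, 4.3]
opening: 0.257
grasp_force: 48.9
```

Call:
drive_tool --plan '[{"x":0.02,"y":0,"z":0,"ax":0,"ay":0,"az":0,"hand":18},{"x":0.04,"y":0,"z":0,"ax":0,"ay":0,"az":0,"hand":18},{"x":0.06,"y":0,"z":0,"ax":0,"ay":0,"az":0,"hand":18},{"x":0.09,"y":0,"z":0,"ax":0,"ay":0,"az":0,"hand":18},{"x":0.09,"y":0,"z":0,"ax":0,"ay":0,"az":0,"hand":18},{"x":0.09,"y":0,"z":0,"ax":0,"ay":0,"az":0,"hand":18}]'

```text
clock: 16.8
eef_pos: [528.0, -15.8, 53.7]
tcp_rot: [3.14, -0.0, 1.358]
contact_force: [3.0, -1.7, 5.1]
opening: 0.259
grasp_force: 49.0
```

Call:
drive_tool --plan '[{"x":0.012,"y":0,"z":0,"ax":0,"ay":0,"az":0,"hand":18},{"x":0.012,"y":0,"z":0,"ax":0,"ay":0,"az":0,"hand":18},{"x":0.012,"y":0,"z":0,"ax":0,"ay":0,"az":0,"hand":22},{"x":0.012,"y":0,"z":0,"ax":0,"ay":0,"az":0,"hand":28},{"x":0.012,"y":0,"z":0,"ax":0,"ay":0,"az":0,"hand":40},{"x":0.012,"y":0,"z":0,"ax":0,"ay":0,"az":0,"hand":55},{"x":0.012,"y":0,"z":0,"ax":0,"ay":0,"az":0,"hand":60},{"x":0.012,"y":0,"z":0,"ax":0,"ay":0,"az":0,"hand":60}]'

```text
clock: 17.6
eef_pos: [526.7, -15.0, 53.0]
tcp_rot: [-3.141, 0.0, 1.358]
contact_force: [-0.2, 0.1, -0.3]
opening: 0.702
grasp_force: 0.0
```

Call:
drive_tool --plan '[{"x":0,"y":0,"z":-0.3,"ax":0,"ay":0,"az":0,"hand":60},{"x":0,"y":0,"z":-0.8,"ax":0,"ay":0,"az":0,"hand":60},{"x":0,"y":0,"z":-1.6,"ax":0,"ay":0,"az":0,"hand":60},{"x":0,"y":0,"z":-2.4,"ax":0,"ay":0,"az":0,"hand":60},{"x":-1.0,"y":0,"z":-2.4,"ax":0,"ay":0,"az":0,"hand":60},{"x":-1.6,"y":0,"z":-2.4,"ax":0,"ay":0,"az":0,"hand":60},{"x":-1.6,"y":0,"z":-2.4,"ax":0,"ay":0,"az":0,"hand":60},{"x":-1.6,"y":0,"z":-2.4,"ax":0,"ay":0,"az":0,"hand":60}]'

```text
clock: 18.4
eef_pos: [509.9, -93.6, 173.2]
tcp_rot: [-3.141, -0.0, 1.356]
contact_force: [-0.1, -0.5, 0.0]
opening: 0.702
grasp_force: 0.0
```

Run:
```python
from h import *
c=info('wrist');w=save('wrist','w7.png')[:,:,::-1]; im=save('scene','s7.png')[:,:,::-1]
print(monitor.sense()['eef_pos'],monitor.sense()['contact_force'],proj(c,[[518,-65,79]]))
o=np.hstack([cv2.resize(w[60:360,220:420],(400,600),interpolation=cv2.INTER_CUBIC),np.vstack([cv2.resize(im[195:295,310:445],(400,300),interpolation=cv2.INTER_CUBIC),np.zeros((300,400,3),np.uint8)])])
cv2.imwrite('pics/c7.png',o)
```

```text
[510.12402141 -92.64535567 172.997115  ] [0.69902489 0.70318336 0.37529195] [[316.9614725 181.0092688]]
```

View pics/c7.png

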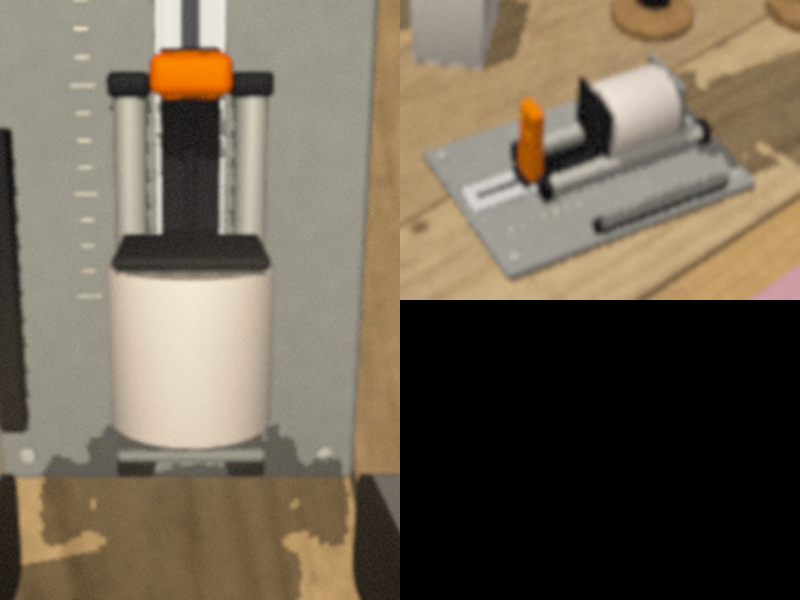

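Run:
```python
from h import *
c=info('wrist');g=cv2.imread('pics/w7.png',0);p=[510.05,-96.4,-.213];k,q=np.cos(p[2]),np.sin(p[2])
for col in(305,315,325): print(col,g[172:206,col].tolist())
for r,z in((194,79),(195,79),(196,79),(196,78),(197,78),(198,78),(199,78)):
    d=atz(c,[[315,r]],z)[0][:2]-p[:2]; print(r,z,round(-q*d[0]+k*d[1],2))
```

```text
305 [47, 51, 48, 41, 41, 46, 43, 42, 41, 42, 43, 37, 44, 42, 44, 48, 43, 57, 61, 59, 53, 54, 60, 80, 104, 120, 141, 164, 203, 225, 228, 230, 229, 229]
315 [40, 40, 38, 42, 45, 45, 38, 38, 41, 41, 43, 47, 41, 45, 45, 47, 51, 58, 61, 60, 59, 56, 66, 85, 107, 121, 135, 156, 195, 223, 232, 234, 231, 233]
325 [49, 49, 49, 42, 45, 36, 39, 40, 44, 46, 43, 47, 45, 50, 46, 52, 50, 57, 60, 61, 61, 52, 67, 89, 112, 129, 141, 167, 200, 222, 229, 229, 227, 226]
194 79 25.17
195 79 24.54
196 79 23.9
196 78 23.7
197 78 23.06
198 78 22.43
199 78 21.79
```

The roll is on the rods. The gap between guide and roll end measures about 3 mm, which matches the 3.4 mm the tool backed off. The gripper is clear.

```bash
python3 -c "
from rig import r
print(r.sign_off())"
```

```text
the job is handed in; nothing more can be done
None
```

I laid the roll on the rods, pressed it tight with the side guide at an estimated 7–8 N, backed the guide off about 3 mm, and handed the job in at about 18 s; the sign-off gave no verdict.

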